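# Close the mixing jar with its four-start screw lid

### The arm

A 6-joint arm with a two-finger parallel gripper is mounted at the origin on a cart in front of the work surface, level with it; the furniture and walls round the work are solid. World frame = base frame: x ahead of the robot, y to its left, z up, the work surface at z = 0. Lengths are in m, angles in rad, forces in N, time in s.
With the tool pointing down it reaches from about 0.375 to 0.9 m from the base axis. Payload 3.1 kg.
Tool frame: the origin (TCP) lies midway between the tips of the shut fingers; the grasp point (between the pads) lies 19 mm behind it; z points along the fingers, y is the line along which they close (so a half turn about z gives the same grasp; the last joint's range is limited). The gripper opens to 85 mm and grips with 20 to 120 N. Pads are 22 mm wide; open, the fingers measure 114 mm over their backs; the gripper's body (76 mm by 85 mm) begins 54 mm behind the grasp point. The pads swing forward as they close: fully open they stand 13 mm farther back than shut.
Start: joints at [1.107, 0.527, 1.433, -0, 1.181, -0.178], TCP at [0.176, 0.6, 0.231] pointing down, gripper open.
Joint ranges: [-3.08, 3.08], [-0.75, 2.2], [0.22, 2.44], [-1.43, 4.57], [0, 2.65], [-2.85, 2.85]. Speed limits (rad/s): [2.79, 2.79, 3.14, 3.14, 3.14, 3.14].

### API

Orientations are given as a unit quaternion [x, y, z, w].
In Python, from station import manip gives the robot as it stands.
- The arm moves only by the tool drive_tool, never from a script. Its argument "motion" is a list that holds one entry, the list of rows, each a list of 5 numbers: the finger opening in mm, from 0 to 85.4, then the shift along the tool's x, y, z in units of 30 mm (1.0 is 30 mm), then the turn about the tool's z in units of 8 degrees (1.0 is 8 degrees). In form: [[[fingers, x, y, z, yaw], ...]]. A call has 1 to 10 rows; each row is the pose to reach, as a shift and turn from the pose commanded when the call began, along the tool's axes at that moment; what a row does not reach only later rows make up. A row lasts 1/10 s, in which the tool goes at most 50 mm and 8.59 degrees, less where a joint would pass 70% of its speed; a pose out of reach is approached as far as the arm can. A call with a gripper value outside its range is refused whole. The fingers move at their own pace and stop on an object; "squeeze" is the grip in N (left out, the last holds). Time passes only in rows, so rows that repeat a pose let the fingers close. It gives the time, the measured TCP pose, the force, the opening and the grip force at its end, in the units of the state.
- manip.sense(): the state, without advancing time (a new reading comes with each control period).
- manip.snapshot(name): name is "side" or "top"; returns the picture (420x560x3 uint8, red, green, blue); there is no depth.
- manip.camera_model(name): a dict with "fov_y" (degrees; the focal length in pixels is half the picture's height over the tangent of half this angle, whatever the lens; pixels are square), "cx", "cy" (the principal point, pixels), "origin" and "orientation" of the camera in the world. Camera axes: x right, y up, looking along -z (the intrinsics and any distortion apply to the point x, -y, -z); pixel columns grow to the right and rows downward; lengths in m; the calibration is good to about 2 mm. A picture is of the moment at which its call begins. camera_model takes no time and is no camera call.
- manip.sign_off(): hands the job in; it is judged then, once.
The state is a dict: "t": time; "q": joint angles; "qd": joint speeds; "tau": joint torques, N m; "tcp_pos": TCP position; "tool_rot": TCP orientation; "force": force on the tool from outside, world axes, zero at the start; "ft_torque": the same for the moment, N m; "finger_gap": opening from 0.0 (shut) to 1.0 (fully open); "gripper_force": force on a finger pad.
Only numpy, scipy, OpenCV 4.12 (cv2) and the standard library are available. Lean on these libraries where they do the work, as an engineer would, in place of code of your own. Each camera call takes 0.05 s, during which the arm holds its last target. There are 200 camera calls.

### The job

Put the white lid on the clamped steel mixing jar and screw it fully home: with the lid resting on the neck, turn it backward (anticlockwise seen from above) until you feel it drop off the thread starts, then turn it forward (clockwise) to the stop, so that it stays screwed down on the sprung seal plate by itself when you let go. Leave the cooling block, the timer and the memory stick where they are.

Things in the scene. Friction and masses are not known exactly. Their poses are not given: they have to be found in the camera images.
- jar: Steel mixing jar upright in a round grey bench holder fixed to the table. Origin: on the jar's axis at table height; z up. Holder 124 mm across, 14 mm high, three clamp posts to 55 mm height. Jar 72 mm across to a shoulder at 82-94 mm, then the neck: 48 mm across to 120 mm height, tapering to 40 mm at the rim (126 mm), which guides a lid within about 4 mm.
- jar_thread (a point): Point on the jar's axis at 116 mm, the top of the thread starts. Four 4 mm thick right-hand ribs (58 mm across) every 90 deg; from its start (top 116, underside 112 mm) each falls 5 mm in 51 deg clockwise from above to a 9 deg wide stop block (top 120 mm); then a 30 deg gap to the next start. The ribs' angle is drawn anew each time, not tied to any listed frame.
- jar_rim (a point): Centre of the jar's mouth, 126 mm up. A lid with its lugs on top of the ribs jams at the stop blocks if turned forward: turn it backward (anticlockwise), up to about 85 deg, until the lugs drop into the gaps (it may drop in at once). A step down that ends above 110 mm only means that the lugs came off the stop blocks on to the ribs: go on.
- lid: Loose white screw lid, 68 mm across, about 0.1 to 0.2 kg, upright on the table. Origin: centre of its open underside; z up, x along its grip bar. Skirt and cap are 31 mm high, 25 mm deep inside, 61 mm inside width. Four lugs every 90 deg in its lower edge, about 13 deg wide, from the origin's level to 5.5 mm above it, on a 50 mm inner circle.
- lid_bar (a point): Centre of the top face of the lid's grip bar, 55 mm above the lid's origin. Bar: 58 mm long along the lid's x, 14 mm wide along y, 24 mm high, on the cap (31 mm above the origin). Pinch it across y from above, either way round.
- lid_lugs (a point): Same point as the lid's origin. Its height over the jar's origin: 110.5 to 115.5 mm with the lugs on the ribs, 119.5 mm on the stop blocks; about 106 mm when dropped into the gaps (17 deg of turn wide), resting on the seal plate; then forward (clockwise) 45 to 65 deg to a hard stop, the thread drawing it down to about 103 mm. Friction holds it there.
- seal_plate (a joint): Travel in m of the black seal plate (32 mm across) that stands on a spring in the jar's mouth: 0 = free, its top 131 mm above the jar's origin; grows as pressed down, at most 0.007. Preloaded: 3.6 N starts it, then 1.2 N per mm; the lid's weight alone does not move it. About 0.0033 with the lid at the stop.
- cool_block: Bystander: cooling block, 66 x 98 x 59 mm, loose on the right. Leave it alone. Origin: centre of its underside.
- lab_timer: Bystander: flat timer, 62 x 72 x 17 mm, loose on the left. Leave it alone. Origin: centre of its underside.
- usb_stick: Bystander: memory stick, 18 x 53 x 8 mm, loose between jar and lid. Leave it alone. Origin: centre of its underside.
Things that resemble listed ones, but are neither listed nor needed, are in the scene too. What is shaped like the lid but purple or turquoise is not meant.

How it is judged:
On the way:
1. the lid's lugs have dropped past the thread starts, on the jar's neck (horizontal distance between lid and jar below 0.004 m and z of lid in the frame of jar below 0.1085 m), for 0.1 s.
At the end, for the whole second after the job is handed in: The lid sits level (within 3.5 degrees) and centred (within 4 mm) on the jar, at rest, and its thread alone holds the seal plate pressed down by more than 2.3 mm (about 3.3 mm at the stop) (value of joint seal_plate above 0.0023 m and horizontal distance between lid and jar below 0.004 m and angle between lid's own z axis and vertical below 0.06 rad and linear speed of lid below 0.01 m/s); the robot touches nothing.
It fails at once if the cooling block, the timer or the memory stick is moved by more than 3 cm (distance of any of cool_block, lab_timer, usb_stick from where it was at the start of the episode above 0.03 m).
It also fails if it takes over 58 s, if anything falls off the work surface, if the arm or the gripper's body presses on something with over 40 N, if the wrist force passes 120 N, or if a joint passes its speed limit or range.

## Working session

There is one attempt and no reset: what is moved stays moved. The work goes in short steps, Python scripts to look and compute and a tool call to move; the robot and the scene stay as the last step left them, time stands still between calls to the robot, and variables do not carry over. Pictures are saved under pics/ and viewed, at most 10 in all, crops included, and the job is handed in when it is done.

Besides the shell and the picture viewer there is one more tool, called as name(argument=value, ...), one argument or row to a line, values as JSON. drive_tool: Moves the arm, as the interface text tells. Its arguments: {"type":"object","properties":{"motion":{"type":"array","items":{"type":"array","items":{"type":"array","items":{"type":"number"}}}},"squeeze":{"type":"number"}},"required":["motion"]}

```bash
mkdir -p pics; ls; python3 - <<'E'
from station import manip
import cv2,json
for n in("side","top"):
    c=manip.camera_model(n);print(n,c)
    cv2.imwrite(f"pics/{n}0.png",manip.snapshot(n)[:,:,::-1])
print(manip.sense())
E
```

```text
pics
side {'fov_y': 45.016203831856934, 'cx': 273.13314395620404, 'cy': 213.91388060144965, 'origin': array([ 0.17018901, -1.08742367,  1.03629602]), 'orientation': array([ 0.43310235, -0.06429143, -0.15242672,  0.88603333])}
top {'fov_y': 44.86314807069325, 'cx': 273.85534507435597, 'cy': 205.10414499348715, 'origin': array([0.46668978, 0.04058764, 1.35644844]), 'orientation': array([-0.01146334,  0.03024669,  0.7128501 , -0.7005701 ])}
{'t': 0.1, 'q': array([ 1.10752021e+00,  5.28398568e-01,  1.43376757e+00,  1.37997115e-05,
        1.18142489e+00, -1.78507261e-01]), 'qd': array([ 0.00036622, -0.00344404, -0.00308856,  0.00069804,  0.00167948,
        0.00111342]), 'tau': array([ 3.05408748e-04, -4.43306422e+01, -1.78588378e+01, -1.97035706e-04,
        3.82992293e-03, -6.20148541e-06]), 'tcp_pos': array([0.17526348, 0.59924933, 0.230418  ]), 'tool_rot': array([ 1.41906342e-01,  9.89879584e-01, -9.46171553e-04, -3.21211844e-04]), 'force': array([-0.14210502, -1.26853752, -0.0443254 ]), 'ft_torque': array([-0.02821864,  0.01903904, -0.02149772]), 'gripper_force': 0.0, 'finger_gap': 1.001529209216567}
```

View pics/side0.png

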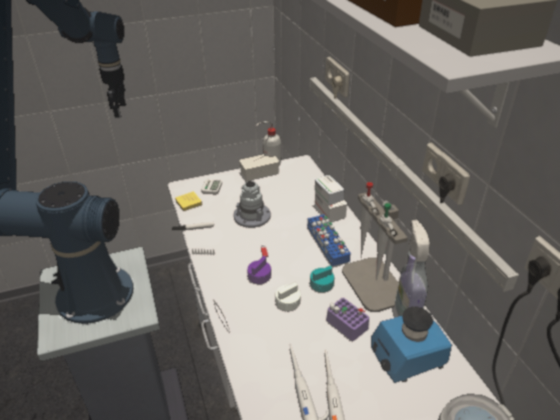

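View pics/top0.png

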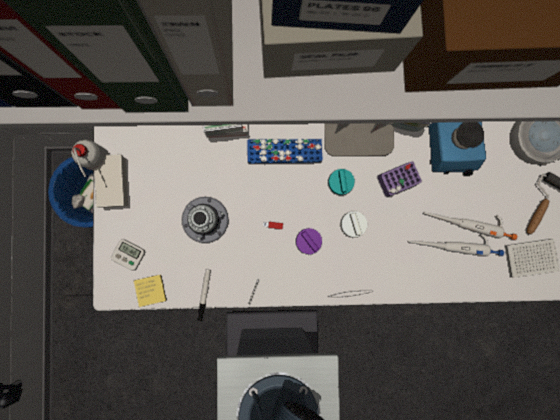

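The white lid is at side (288,295) and top (353,224). The purple one at top (309,241) and the turquoise one at top (341,181) are the wrong colour. The jar is at side (252,205) and top (203,219), and the memory stick is at top (273,225). Next I'll confirm the lid in enlarged crops.

```bash
python3 - <<'E'
import cv2,numpy as np
def crop(n,u,v):
    im=cv2.imread(f"pics/{n}0.png")[v-25:v+25,u-33:u+34]
    im=cv2.resize(im,None,fx=6,fy=6,interpolation=cv2.INTER_CUBIC)[:300,:400]
    for i in range(0,67,10):
        cv2.putText(im,str(u-33+i),(i*6,8),0,.3,(0,0,255),1); cv2.line(im,(i*6+3,10),(i*6+3,14),(0,0,255),1)
    for i in range(0,50,10):
        cv2.putText(im,str(v-25+i),(0,i*6+6),0,.3,(0,120,0),1)
    return im
L=np.vstack([np.hstack([crop("side",288,295),crop("top",353,224)]),np.hstack([crop("side",252,203),crop("top",203,219)])])
cv2.imwrite("pics/c.png",L)
E
```

```text
(no output)
```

View pics/c.png

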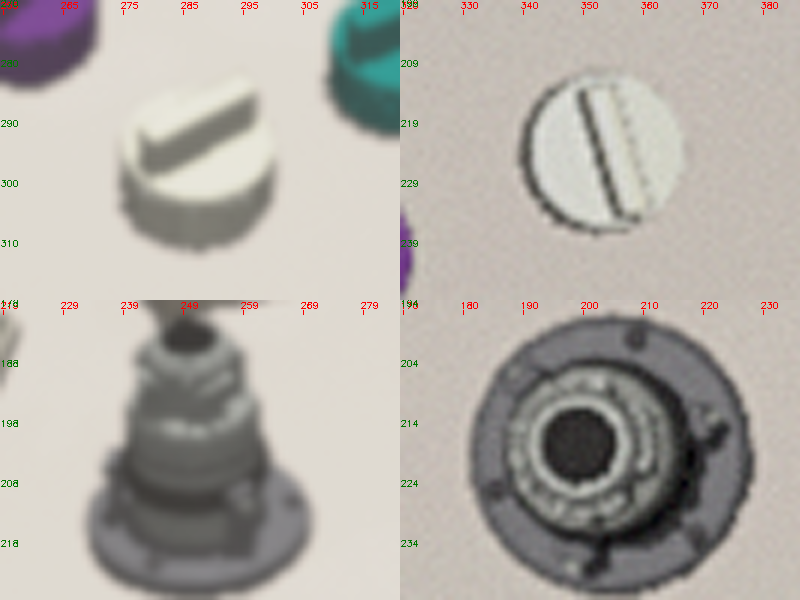

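The enlarged crop shows the white cap with its straight grip bar, top bar centre about (355.8,224.1) and side (287.6,287.9). That is the lid meant. The jar's black seal plate is at top (199.4,217.8) and side (250.2,183.8). Now I'll triangulate.

```bash
cat > h.py <<'E'
import numpy as np
from scipy.spatial.transform import Rotation as R
from station import manip
C={n:manip.camera_model(n) for n in("side","top")}
def ray(n,u,v):
    c=C[n];f=210/np.tan(np.radians(c['fov_y']/2))
    d=np.array([(u-c['cx'])/f,-(v-c['cy'])/f,-1]);d=R.from_quat(c['orientation']).apply(d)
    return np.array(c['origin']),d/np.linalg.norm(d)
def plane(n,u,v,z):
    o,d=ray(n,u,v);return o+d*(z-o[2])/d[2]
def tri(a,b):
    (o,d),(p,e)=ray("side",*a),ray("top",*b)
    s=np.linalg.lstsq(np.c_[d,-e],p-o,rcond=None)[0]
    x,y=o+d*s[0],p+e*s[1];return (x+y)/2,np.linalg.norm(x-y)
def proj(n,P):
    c=C[n];f=210/np.tan(np.radians(c['fov_y']/2))
    q=R.from_quat(c['orientation']).inv().apply(np.atleast_2d(P)-c['origin'])
    return np.c_[c['cx']-f*q[:,0]/q[:,2],c['cy']+f*q[:,1]/q[:,2]]
E
python3 - <<'E'
from h import *
np.set_printoptions(precision=4,suppress=True)
print(tri((287.6,287.9),(355.75,224.1)),tri((250.2,183.75),(199.4,217.75)))
print(plane("side",287.6,287.9,.055),plane("top",355.75,224.1,.055),plane("top",354.1,223.6,.031))
print(plane("side",250.2,183.75,.131),plane("top",199.4,217.75,.131),plane("top",204.9,219.5,.014))
cr=lambda x,y:(320+(x-400+.5)/6-.5,199+(y+.5)/6-.5)
a,b=plane("top",*cr(601,89),.055),plane("top",*cr(634,217),.055);print(a,b,b-a)
# lid segmentation / circles
import cv2
im=cv2.imread("pics/top0.png");hsv=cv2.cvtColor(im,cv2.COLOR_BGR2HSV)
for (x,y) in((354,224),(365,222),(345,226),(375,224),(200,217)):print(im[y,x],hsv[y,x])
E
```

```text
(array([ 0.4933, -0.2058,  0.0503]), np.float64(0.004814291817117128)) (array([0.5134, 0.1867, 0.1272]), np.float64(0.003887143023754464))
[ 0.4941 -0.2105  0.055 ] [ 0.4909 -0.2042  0.055 ] [ 0.4927 -0.2044  0.031 ]
[0.5138 0.1809 0.131 ] [0.5114 0.1867 0.131 ] [0.5108 0.1863 0.014 ]
[ 0.5185 -0.1981  0.055 ] [ 0.4635 -0.2108  0.055 ] [-0.055  -0.0127  0.    ]
[168 177 177] [ 30  13 177]
[201 211 210] [ 33  12 211]
[206 213 213] [ 30   8 213]
[179 187 194] [ 16  20 194]
[48 46 48] [150  11  48]
```

drive_tool(
  motion=[
    [[85,-14.1,-9.8,0,9.4],[85,-14.1,-9.8,0,9.4],[85,-14.1,-9.8,0,9.4],[85,-14.1,-9.8,0,9.4],[85,-14.1,-9.8,0,9.4],[85,-14.1,-9.8,0,9.4],[85,-14.1,-9.8,0,9.4],[85,-14.1,-9.8,0,9.4],[85,-14.1,-9.8,0,9.4],[85,-14.1,-9.8,0,9.4]],
  ],
)

```text
t: 1.1
tcp_pos: [0.4902, 0.2087, 0.2311]
tool_rot: [0.717, 0.697, -0.0, -0.0]
force: [1.1, 0.8, 0.6]
finger_gap: 0.99
gripper_force: 0.0
```

```bash
cat >> h.py <<'E'
def go(x,y,z,psi):
    "units for a move to TCP x,y,z with tool y axis at psi deg (world)"
    s=manip.sense();r=R.from_quat(s['tool_rot']);d=np.array([x,y,z])-s['tcp_pos']
    ty=r.apply([0,1,0]);p=np.degrees(np.arctan2(ty[1],ty[0]))
    print('t',round(s['t'],2),'tcp',s['tcp_pos'].round(4),'psi',round(p,2),'q6',s['q'][5].round(2),'F',s['force'].round(1),'T',s['ft_torque'].round(2),'gap',round(85.4*s['finger_gap'],1),'gf',round(s['gripper_force'],1))
    print('units',(r.inv().apply(d)/.03).round(2),'yaw',round(-((psi-p+180)%360-180)/8,2))
E
python3 -c "
from h import *
go(.492,-.207,.23,-77)"
```

```text
t 1.1 tcp [0.4902 0.2087 0.2311] psi -1.64 q6 0.22 F [1.1 0.8 0.6] T [-0.01 -0.05 -0.04] gap 84.5 gf 0.0
units [-13.85   0.46   0.04] yaw 9.42
```

drive_tool(
  motion=[
    [[85,-13.8,0.5,0,9.4],[85,-13.8,0.5,0,9.4],[85,-13.8,0.5,0,9.4],[85,-13.8,0.5,0,9.4],[85,-13.8,0.5,0,9.4],[85,-13.8,0.5,0,9.4],[85,-13.8,0.5,1,9.4],[85,-13.8,0.5,3,9.4],[85,-13.8,0.5,3,9.4],[85,-13.8,0.5,3,9.4]],
  ],
)

```text
t: 2.1
tcp_pos: [0.491, -0.206, 0.1362]
tool_rot: [0.994, 0.113, -0.003, -0.002]
force: [-1.0, 0.8, 0.6]
finger_gap: 0.996
gripper_force: 0.0
```

```bash
python3 -c "
from h import *
import cv2
go(.492,-.207,.12,-77)
P=manip.sense()['tcp_pos']
def crop(n):
    u,v=proj(n,P)[0];print(n,u,v);u,v=int(u),int(v)
    im=manip.snapshot(n)[v-25:v+25,u-33:u+34,::-1]
    im=cv2.resize(im,None,fx=6,fy=6,interpolation=cv2.INTER_CUBIC)[:300,:400].copy();print(u-33,v-25)
    return im
cv2.imwrite('pics/d.png',np.hstack([crop('side'),crop('top')]))"
```

```text
t 2.1 tcp [ 0.491  -0.206   0.1362] psi -77.05 q6 0.74 F [-1.   0.8  0.6] T [ 0.07 -0.02  0.02] gap 85.1 gf 0.0
units [0.03 0.04 0.54] yaw -0.01
side 285.81671745562335 264.80173469588357
252 239
top 362.7761109745808 223.31716353430542
329 198
```

View pics/d.png

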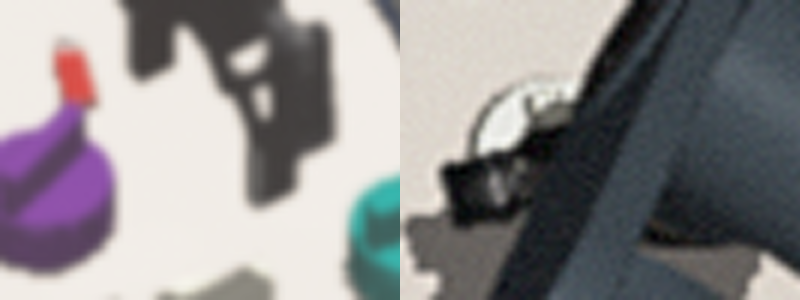

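```bash
python3 -c "
from h import *
e=np.array([np.cos(np.radians(-77)),np.sin(np.radians(-77)),0])
P=np.array([.491,-.206,.149])
for k in(-.05,0,.05):print(proj('side',P+k*e), proj('top',P+k*e))
print(plane('side',287.25,260.75,.149)-P)
"
```

```text
[[275.30152908 250.04479342]] [[343.62391106 228.26790149]]
[[285.80960053 261.15142071]] [[363.84520524 223.18356111]]
[[296.88306172 272.85564321]] [[384.00063093 218.11578238]]
[3.94025238e-03 1.29056163e-04 1.38777878e-16]
```

The fingertips in the side view, at about (277,250) and (298,271), give the camera bias. After correcting for it, the lid is at about (0.491,-0.2105) and the jar at about (0.511,0.181).

drive_tool(
  motion=[
    [[70,0.0,0.15,0.8,0],[60,0.0,0.15,1.6,0],[60,0.0,0.15,2.2,0],[60,0.0,0.15,2.2,0],[60,0.0,0.15,2.2,0]],
  ],
)

```text
t: 2.7
tcp_pos: [0.4953, -0.2072, 0.0767]
tool_rot: [0.993, 0.117, 0.001, 0.0]
force: [0.7, -0.4, 0.4]
finger_gap: 0.7
gripper_force: 0.0
```

```bash
python3 -c "
from h import *
go(.491,-.2105,.037,-77)"
```

```text
t 2.7 tcp [ 0.4953 -0.2072  0.0767] psi -76.6 q6 0.73 F [ 0.7 -0.4  0.4] T [ 0.02  0.05 -0.02] gap 59.8 gf 0.0
units [-0.16  0.07  1.32] yaw 0.05
```

```bash
python3 -c "
from h import *
import cv2
go(.491,-.2105,.037,-77)
P=manip.sense()['tcp_pos']
e=np.array([np.cos(np.radians(-77)),np.sin(np.radians(-77)),0])
for z in(.080,.083,.086):
  for k in(-.037,.037):print(z,k,proj('side',np.r_[P[:2],z]+k*e))
u,v=proj('side',P)[0];u,v=int(u),int(v)
im=manip.snapshot('side')[v-19:v+25,u-25:u+33,::-1];print(u-25,v-19)
cv2.imwrite('pics/e.png',cv2.resize(im,None,fx=12,fy=12,interpolation=cv2.INTER_CUBIC))
go(.491,-.2105,.037,-77)"
```

```text
t 2.7 tcp [ 0.4953 -0.2072  0.0767] psi -76.6 q6 0.73 F [ 0.7 -0.4  0.4] T [ 0.02  0.05 -0.02] gap 59.8 gf 0.0
units [-0.16  0.07  1.32] yaw 0.05
0.08 -0.037 [[279.95255556 271.91872836]]
0.08 0.037 [[295.47045843 288.96910381]]
0.083 -0.037 [[279.94151852 271.11236146]]
0.083 0.037 [[295.48105993 288.15609389]]
0.086 -0.037 [[279.93045121 270.30378334]]
0.086 0.037 [[295.49169162 287.34076904]]
262 262
t 2.75 tcp [ 0.4956 -0.2077  0.077 ] psi -76.62 q6 0.73 F [-0.4  0.9  1.7] T [-0.02  0.03  0.05] gap 59.8 gf 0.0
units [-0.17  0.05  1.33] yaw 0.05
```

View pics/e.png

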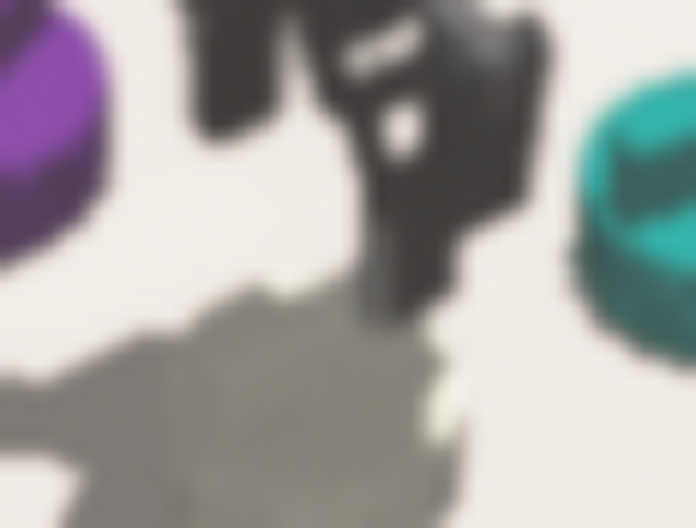

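drive_tool(
  motion=[
    [[60,-0.13,0.06,0.6,0],[60,-0.13,0.06,1.1,0],[60,-0.13,0.06,1.3,0],[60,-0.13,0.06,1.3,0],[30,-0.13,0.06,1.3,0],[20,-0.13,0.06,1.3,0],[10,-0.13,0.06,1.3,0],[5,-0.13,0.06,1.3,0],[5,-0.13,0.06,1.3,0],[5,-0.13,0.06,1.3,0]],
  ],
  squeeze=60,
)

```text
t: 3.75
tcp_pos: [0.4915, -0.2108, 0.0372]
tool_rot: [0.993, 0.116, 0.0, 0.0]
force: [0.2, 1.4, 5.8]
finger_gap: 0.148
gripper_force: 59.5
```

```bash
python3 -c "
from h import *
go(.492,-.2105,.037,-77)"
```

```text
t 3.75 tcp [ 0.4915 -0.2108  0.0372] psi -76.71 q6 0.72 F [0.2 1.4 5.8] T [0.18 0.07 0.05] gap 12.6 gf 59.5
units [ 0.02 -0.01  0.01] yaw 0.04
```

drive_tool(
  motion=[
    [[5,0,0,-1.5,0],[5,0,0,-3,0],[5,0,0,-4.5,0],[5,0,0,-5.6,0],[5,0,0,-5.6,0],[5,0,0,-5.6,0]],
  ],
)

```text
t: 4.35
tcp_pos: [0.4909, -0.2106, 0.2047]
tool_rot: [0.993, 0.116, 0.0, 0.0]
force: [-0.3, -0.4, -2.1]
finger_gap: 0.15
gripper_force: 58.9
```

```bash
python3 -c "
from h import *
go(.5115,.181,.205,-77)"
```

```text
t 4.35 tcp [ 0.4909 -0.2106  0.2047] psi -76.72 q6 0.72 F [-0.3 -0.4 -2.1] T [0.01 0.05 0.01] gap 12.8 gf 58.9
units [  3.67 -12.55  -0.02] yaw 0.03
```

drive_tool(
  motion=[
    [[5,0.3,-1.2,0,0],[5,0.7,-2.5,0,0],[5,1.1,-3.8,0,0],[5,1.5,-5.1,0,0],[5,1.9,-6.4,0,0],[5,2.3,-7.7,0,0],[5,2.6,-9.0,0,0],[5,3.0,-10.3,0,0],[5,3.4,-11.6,0,0],[5,3.67,-12.55,0,0]],
  ],
)

```text
t: 5.35
tcp_pos: [0.5099, 0.1832, 0.2017]
tool_rot: [0.993, 0.116, -0.003, -0.0]
force: [1.0, 0.3, -2.3]
finger_gap: 0.144
gripper_force: 58.9
```

drive_tool(
  motion=[
    [[5,0,0,0,0],[5,0,0,0,0],[5,0,0,0,0]],
  ],
)

```text
t: 5.65
tcp_pos: [0.5108, 0.18, 0.2029]
tool_rot: [0.993, 0.115, -0.002, 0.0]
force: [-0.3, -0.2, -1.8]
finger_gap: 0.149
gripper_force: 58.9
```

```bash
python3 -c "
from h import *
import cv2
go(.5115,.181,.175,-77)
def crop(n,u,v):
    im=manip.snapshot(n)[v-25:v+25,u-33:u+34,::-1];print(u-33,v-25)
    return cv2.resize(im,None,fx=6,fy=6,interpolation=cv2.INTER_CUBIC)[:300,:400]
cv2.imwrite('pics/f.png',np.hstack([crop('side',252,185),crop('top',200,217)]))"
```

```text
t 5.65 tcp [0.5108 0.18   0.2029] psi -76.76 q6 1.47 F [-0.3 -0.2 -1.8] T [0.02 0.02 0.  ] gap 12.7 gf 58.9
units [ 0.03 -0.03  0.93] yaw 0.03
219 160
167 192
```

View pics/f.png

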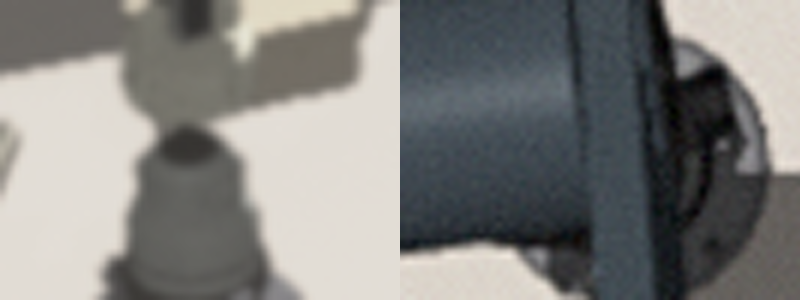

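```bash
python3 -c "
from h import *
import cv2
f=lambda P:(proj('side',P)-[219,160]+.5)*6-.5
a=np.radians(np.arange(0,360,2));c=np.c_[np.cos(a),np.sin(a),0*a]
l=f(np.r_[c*.034+[.5108,.18,.166],c*.034+[.5108,.18,.197]]);print('lid',l.min(0),l.max(0), f([.5108,.18,.166]))
s=f(c*.016+[.512,.181,.131]);print('seal',s.min(0),s.max(0))
r=f(c*.02+[.512,.181,.126]);print('rim',r.min(0),r.max(0))
s=f(c*.024+[.512,.181,.12]);print('neck',s.min(0),s.max(0))
n=f(c*.036+[.512,.181,.082]);print('shoulder',n.min(0),n.max(0))
im=cv2.imread('pics/f.png')
for y in (60,70,80):print(y,im[y,100:280:4].mean(1).astype(int))
for y in (140,150,225,240):print(y,im[y,100:300:4].mean(1).astype(int))
print(im[100:150:3,182].mean(1).astype(int))
"
```

```text
lid [111.81389976   4.8076716 ] [247.39527714 128.50756731] [[181.48963505  91.2136974 ]]
seal [155.73371272 128.30882049] [216.89376818 163.18264289]
rim [148.6038383 131.8471141] [224.90847328 175.51174774]
neck [141.60662799 136.91130745] [232.96301047 189.41171072]
shoulder [123.05334793 182.17102382] [258.1182602  261.84002655]
60 [201 201 202 197 188 168 141 122 111 109 111 111 111 111 111 111 111 111
 111 112 111 111 111 111 111 112 112 112 112 112 112 112 114 123 137 149
 150 138 127 117 111 108 108 107 107]
70 [218 218 218 211 196 169 137 118 108 107 111 112 113 112 113 114 113 113
 112 112 113 113 113 112 112 112 113 114 114 114 113 112 111 110 111 114
 116 115 112 109 107 107 107 107 107]
80 [218 218 218 210 197 170 138 117 107 108 112 114 114 112 112 113 114 114
 114 115 115 115 116 116 117 117 117 117 118 117 115 113 111 110 112 113
 114 114 111 108 107 107 107 107 108]
140 [220 219 219 219 219 219 219 219 219 218 217 213 198 176 141 103  78  64
  58  55  53  53  52  52  52  53  56  65  77  99 130 156 183 204 214 219
 220 220 220 220 220 220 220 220 220 220 220 220 220 220]
150 [220 220 220 220 220 220 220 218 216 208 194 174 146 121  96  74  61  54
  52  52  52  51  52  53  53  52  53  57  61  71  87 103 128 157 179 197
 209 215 219 219 219 219 219 220 220 220 219 219 219 219]
225 [219 219 219 219 216 203 172 137 108  93  94  94  95  95  96  97  97  98
  98  97  97  97  97  97  96  97  97  97  97  97  97  97  97  97  96  95
  96  99 110 136 166 196 216 219 219 219 220 220 220 220]
240 [219 219 220 219 216 202 171 135 106  92  92  93  94  95  96  97  97  98
  98  99  99  99 100 101 101 100 100 100  99  99  98  97  97  96  95  95
  94  94  97 116 146 180 207 216 220 220 219 219 220 220]
[112 112 113 115 115 114 109 103  91  79  67  60  54  53  52  52  52]
```

```bash
python3 -c "
from h import *
import cv2
im=np.mean([manip.snapshot('side')[145:195,222:282,::-1] for _ in range(4)],0)
im=np.clip((im-60)*2.2,0,255).astype(np.uint8)
im=cv2.resize(im,None,fx=12,fy=12,interpolation=cv2.INTER_CUBIC)
cv2.imwrite('pics/g.png',im)"
```

```text
(no output)
```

View pics/g.png

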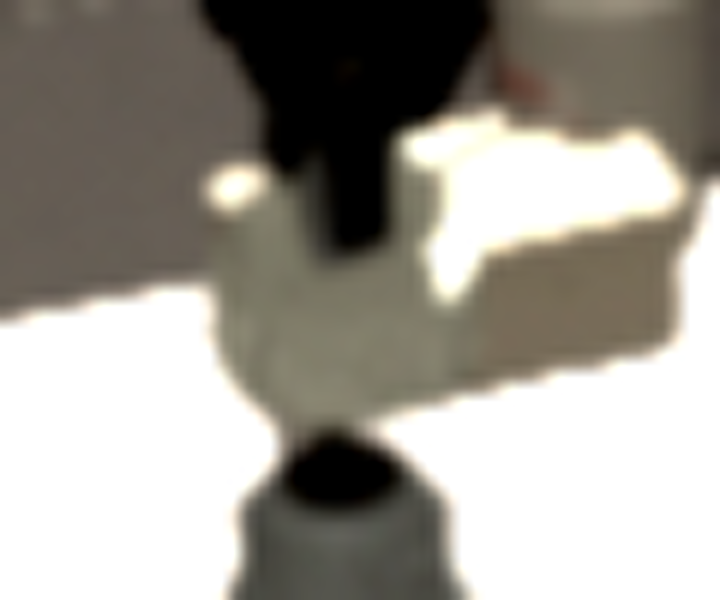

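The lid (left edge at crop x about 212, right about 482) hangs roughly over the jar neck (243 to 448). It is slightly towards +x, so I shift about 1.2 mm in -x and lower it.

drive_tool(
  motion=[
    [[5,-0.04,-0.01,0.6,0],[5,-0.04,-0.01,1.1,0],[5,-0.04,-0.01,1.3,0],[5,-0.04,-0.01,1.4,0],[5,-0.04,-0.01,1.5,0],[5,-0.04,-0.01,1.5,0]],
  ],
)

```text
t: 6.55
tcp_pos: [0.5108, 0.181, 0.1595]
tool_rot: [0.993, 0.116, 0.0, 0.0]
force: [-0.4, -0.6, -1.2]
finger_gap: 0.148
gripper_force: 59.0
```

```bash
python3 -c "
from h import *
go(.5105,.181,.150,-77)"
```

```text
t 6.55 tcp [0.5108 0.181  0.1595] psi -76.72 q6 1.47 F [-0.4 -0.6 -1.2] T [-0.02  0.01 -0.  ] gap 12.6 gf 59.0
units [-0.01 -0.    0.32] yaw 0.03
```

drive_tool(
  motion=[
    [[5,0,0,0.08,0],[5,0,0,0.14,0],[5,0,0,0.2,0],[5,0,0,0.2,0]],
  ],
)

```text
t: 6.95
tcp_pos: [0.5112, 0.1812, 0.1563]
tool_rot: [0.993, 0.116, 0.001, -0.0]
force: [-4.8, -1.0, 16.2]
finger_gap: 0.145
gripper_force: 61.5
```

```bash
python3 -c "
from h import *
go(.5105,.181,.150,-77)"
```

```text
t 6.95 tcp [0.5112 0.1812 0.1563] psi -76.71 q6 1.47 F [-4.8 -1.  16.2] T [0.04 0.94 0.02] gap 12.4 gf 61.5
units [-0.02 -0.    0.21] yaw 0.04
```

drive_tool(
  motion=[
    [[5,-0.05,0,-0.03,0],[5,-0.05,0,-0.03,-0.5],[5,-0.05,0,-0.03,-1],[5,-0.05,0,-0.03,-1.5],[5,-0.05,0,-0.03,-1.5]],
  ],
)

```text
t: 7.45
tcp_pos: [0.5108, 0.1821, 0.1564]
tool_rot: [0.976, 0.219, 0.003, -0.001]
force: [-0.2, 2.8, 8.3]
finger_gap: 0.146
gripper_force: 60.3
```

```bash
python3 -c "
from h import *
go(.5105,.181,.150,-77)"
```

```text
t 7.45 tcp [0.5108 0.1821 0.1564] psi -64.7 q6 1.26 F [-0.2  2.8  8.3] T [0.56 0.24 0.  ] gap 12.4 gf 60.3
units [-0.03  0.03  0.21] yaw 1.54
```

drive_tool(
  motion=[
    [[5,0,0,0,-0.7],[5,0,0,0,-1.4],[5,0,0,0,-2.1],[5,0,0,0,-2.1]],
  ],
)

```text
t: 7.85
tcp_pos: [0.5102, 0.1817, 0.1551]
tool_rot: [0.933, 0.359, 0.002, -0.0]
force: [0.4, 2.7, 0.8]
finger_gap: 0.144
gripper_force: 59.3
```

```bash
python3 -c "
from h import *
go(.5105,.181,.150,-77)"
```

```text
t 7.85 tcp [0.5102 0.1817 0.1551] psi -47.96 q6 0.97 F [0.4 2.7 0.8] T [ 0.85 -0.15  0.04] gap 12.3 gf 59.3
units [-0.01  0.02  0.17] yaw 3.63
```

drive_tool(
  motion=[
    [[5,0.02,-0.02,0.08,0],[5,0.02,-0.02,0.16,0],[5,0.02,-0.02,0.24,0],[5,0.02,-0.02,0.24,0]],
  ],
)

```text
t: 8.25
tcp_pos: [0.5099, 0.1823, 0.1483]
tool_rot: [0.934, 0.358, 0.001, -0.0]
force: [-0.3, 4.0, 9.5]
finger_gap: 0.148
gripper_force: 60.5
```

```bash
python3 -c "
from h import *
go(.5105,.181,.145,-77)"
```

```text
t 8.25 tcp [0.5099 0.1823 0.1483] psi -47.99 q6 0.97 F [-0.3  4.   9.5] T [0.95 0.19 0.03] gap 12.6 gf 60.5
units [-0.02  0.05  0.11] yaw 3.63
```

drive_tool(
  motion=[
    [[5,0.03,-0.03,-0.01,-0.7],[5,0.03,-0.03,-0.03,-1.4],[5,0.03,-0.03,-0.05,-2.1],[5,0.03,-0.03,-0.07,-2.8],[5,0.03,-0.03,-0.07,-2.8]],
  ],
)

```text
t: 8.75
tcp_pos: [0.5105, 0.1826, 0.1505]
tool_rot: [0.846, 0.534, 0.001, 0.001]
force: [-0.4, 0.3, 9.8]
finger_gap: 0.148
gripper_force: 60.5
```

```bash
python3 -c "
from h import *
go(.5105,.181,.145,-77)"
```

```text
t 8.75 tcp [0.5105 0.1826 0.1505] psi -25.46 q6 0.58 F [-0.4  0.3  9.8] T [0.31 0.02 0.09] gap 12.6 gf 60.5
units [-0.05  0.02  0.18] yaw 6.44
```

drive_tool(
  motion=[
    [[5,0,0,-0.01,-0.7],[5,0,0,-0.03,-1.4],[5,0,0,-0.05,-2.1],[5,0,0,-0.05,-2.8],[5,0,0,-0.05,-2.8]],
  ],
)

```text
t: 9.25
tcp_pos: [0.511, 0.182, 0.1517]
tool_rot: [0.725, 0.688, 0.001, 0.002]
force: [0.9, 0.3, 6.2]
finger_gap: 0.146
gripper_force: 60.0
```

```bash
python3 -c "
from h import *
go(.5105,.181,.145,-77)"
```

```text
t 9.25 tcp [0.511  0.182  0.1517] psi -3.01 q6 0.19 F [0.9 0.3 6.2] T [-0.08 -0.45  0.11] gap 12.5 gf 60.0
units [-0.04 -0.01  0.22] yaw 9.25
```

drive_tool(
  motion=[
    [[5,0,0,0.01,-0.4],[5,0,0,0.02,-0.8],[5,0,0,0.03,-1.2],[5,0,0,0.04,-1.2]],
  ],
)

```text
t: 9.65
tcp_pos: [0.5115, 0.1821, 0.1497]
tool_rot: [0.666, 0.746, 0.001, 0.002]
force: [4.3, -0.3, 0.5]
finger_gap: 0.146
gripper_force: 59.4
```

```bash
python3 -c "
from h import *
go(.5105,.181,.145,-77)"
```

```text
t 9.65 tcp [0.5115 0.1821 0.1497] psi 6.45 q6 0.03 F [ 4.3 -0.3  0.5] T [-0.01 -0.97 -0.04] gap 12.4 gf 59.4
units [-0.03 -0.04  0.16] yaw 10.43
```

drive_tool(
  motion=[
    [[5,0,0.03,0.08,0],[5,0,0.03,0.16,0],[5,0,0.03,0.25,0],[5,0,0.03,0.25,0]],
  ],
)

```text
t: 10.05
tcp_pos: [0.5116, 0.1826, 0.1422]
tool_rot: [0.666, 0.746, 0.001, 0.001]
force: [5.4, -0.9, 1.3]
finger_gap: 0.149
gripper_force: 59.4
```

```bash
python3 -c "
from h import *
go(.5105,.181,.145,-77)"
```

```text
t 10.05 tcp [0.5116 0.1826 0.1422] psi 6.48 q6 0.03 F [ 5.4 -0.9  1.3] T [-0.33 -1.14 -0.06] gap 12.7 gf 59.4
units [-0.05 -0.04 -0.1 ] yaw 10.44
```

drive_tool(
  motion=[
    [[5,0,0.03,0.02,0],[5,0,0.03,0.03,0.7],[5,0,0.03,0.04,1.4],[5,0,0.03,0.05,2.1],[5,0,0.03,0.06,2.8],[5,0,0.03,0.06,2.8]],
  ],
  squeeze=90,
)

```text
t: 10.65
tcp_pos: [0.5107, 0.1829, 0.1405]
tool_rot: [0.799, 0.602, -0.0, 0.0]
force: [3.2, -1.5, 5.6]
finger_gap: 0.14
gripper_force: 92.5
```

```bash
python3 -c "
from h import *
go(.5105,.181,.140,-77)"
```

```text
t 10.65 tcp [0.5107 0.1829 0.1405] psi -16.03 q6 0.42 F [ 3.2 -1.5  5.6] T [-0.17 -0.56 -0.05] gap 11.9 gf 92.5
units [-0.06  0.01  0.02] yaw 7.62
```

drive_tool(
  motion=[
    [[5,0,0.01,0.01,0.6],[5,0,0.01,0.02,1.2],[5,0,0.01,0.03,1.8],[5,0,0.01,0.04,2.4],[5,0,0.01,0.04,2.4]],
  ],
)

```text
t: 11.15
tcp_pos: [0.51, 0.1832, 0.1392]
tool_rot: [0.888, 0.46, -0.001, -0.001]
force: [1.2, 0.3, 7.3]
finger_gap: 0.139
gripper_force: 92.7
```

```bash
python3 -c "
from h import *
go(.5105,.181,.140,-77)"
```

```text
t 11.15 tcp [0.51   0.1832 0.1392] psi -35.22 q6 0.75 F [1.2 0.3 7.3] T [ 0.   -0.33 -0.09] gap 11.9 gf 92.7
units [-0.05  0.05 -0.03] yaw 5.22
```

drive_tool(
  motion=[
    [[5,0,0,0.01,0.5],[5,0,0,0.02,1.0],[5,0,0,0.02,1.5],[5,0,0,0.02,1.5]],
  ],
)

```text
t: 11.55
tcp_pos: [0.5096, 0.1833, 0.1386]
tool_rot: [0.931, 0.365, -0.002, -0.001]
force: [0.6, 0.0, 8.1]
finger_gap: 0.133
gripper_force: 92.8
```

```bash
python3 -c "
from h import *
go(.5105,.181,.140,-77)"
```

```text
t 11.55 tcp [0.5096 0.1833 0.1386] psi -47.21 q6 0.96 F [0.6 0.  8.1] T [ 0.1  -0.15 -0.09] gap 11.3 gf 92.8
units [-0.03  0.08 -0.05] yaw 3.72
```

drive_tool(
  motion=[
    [[5,0,0,0,0.5],[5,0,0,0,1.0],[5,0,0,0,1.5],[5,0,0,0,1.5]],
  ],
)

```text
t: 11.95
tcp_pos: [0.5097, 0.1834, 0.1387]
tool_rot: [0.963, 0.271, -0.001, 0.001]
force: [0.2, 1.9, 6.3]
finger_gap: 0.141
gripper_force: 110.7
```

```bash
python3 -c "
from h import *
go(.5105,.181,.140,-77)"
```

```text
t 11.95 tcp [0.5097 0.1834 0.1387] psi -58.57 q6 1.16 F [0.2 1.9 6.3] T [ 0.53 -0.2   2.21] gap 12.1 gf 110.7
units [-0.02  0.08 -0.04] yaw 2.3
```

The hard stop shows as a 2.2 N m torque after about 65° of forward turn. Now I release and retreat.

drive_tool(
  motion=[
    [[5,0,0,-0.02,-0.05],[20,0,0,-0.04,-0.05],[40,0,0,-0.04,-0.05],[55,0,0,-0.04,-0.05],[60,0,0,-0.5,-0.05],[60,0,0,-1.5,-0.05],[60,0,0,-3,-0.05],[60,0,0,-4,-0.05],[60,0,0,-4,-0.05]],
  ],
)

```text
t: 12.85
tcp_pos: [0.5136, 0.1832, 0.2626]
tool_rot: [0.963, 0.269, 0.004, 0.0]
force: [0.5, 0.2, -0.0]
finger_gap: 0.701
gripper_force: 0.0
```

drive_tool(
  motion=[
    [[60,4,0,-1,0],[60,4,-4,-1,0],[60,4,-6,-1,0],[60,4,-6,-1,0],[60,4,-6,-1,0],[60,4,-6,-1,0]],
  ],
)

```text
t: 13.45
tcp_pos: [0.5176, 0.4041, 0.2869]
tool_rot: [0.962, 0.272, -0.001, -0.001]
force: [0.4, 0.1, -0.8]
finger_gap: 0.704
gripper_force: 0.0
```

```bash
python3 -c "
from h import *
import cv2
go(.5105,.181,.140,-77)
def crop(n,u,v):
    im=manip.snapshot(n)[v-25:v+25,u-33:u+34,::-1];print(u-33,v-25)
    return cv2.resize(im,None,fx=6,fy=6,interpolation=cv2.INTER_CUBIC)[:300,:400]
cv2.imwrite('pics/h.png',np.hstack([crop('side',252,190),crop('top',203,217)]))
c=np.array([.5115,.181])
for z in(.103,.106):print(z,(proj('side',np.r_[c,z+.055])-[219,165])*6,(proj('top',np.r_[c,z+.055])-[170,192])*6)"
```

```text
t 13.45 tcp [0.5176 0.4041 0.2869] psi -58.43 q6 1.51 F [ 0.4  0.1 -0.8] T [-0.02  0.03  0.  ] gap 60.2 gf 0.0
units [-4.09  6.23  4.88] yaw 2.32
219 165
170 192
0.103 [[180.46035223  70.34254909]] [[182.81928926 151.51161994]]
0.106 [[180.18550563  65.51348967]] [[181.91327652 151.23998542]]
```

View pics/h.png

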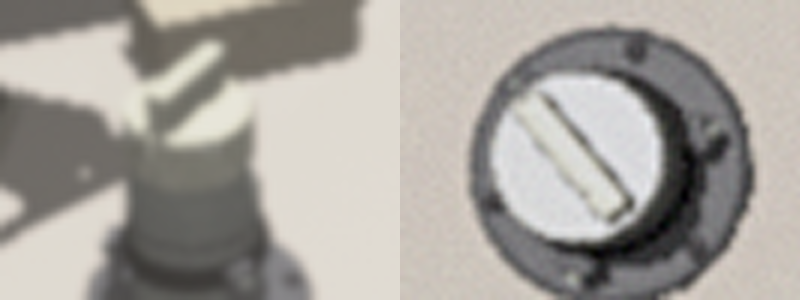

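The lid sits level and centred on the jar: top cap centre is about (577,157) in the crop. The bar is about 6° behind the gripper's last yaw, so I'll regrip once and check that it is firmly against the stop.

```bash
python3 -c "
from h import *
go(.511,.182,.20,-56)"
```

```text
t 13.55 tcp [0.519  0.3994 0.2866] psi -58.64 q6 1.51 F [ 0.4 -0.7  0.2] T [-0.04 -0.06  0.  ] gap 60.0 gf 0.0
units [-3.99  6.05  2.9 ] yaw -0.33
```

drive_tool(
  motion=[
    [[60,-1,1.2,0,-0.3],[60,-2,3,0,-0.3],[60,-3,4.5,0,-0.3],[60,-4,6.05,0,-0.3],[60,-4,6.05,1.5,-0.3],[60,-4,6.05,2.9,-0.3],[60,-4,6.05,2.9,-0.3],[60,-4,6.05,2.9,-0.3],[60,-4,6.05,2.9,-0.3]],
  ],
)

```text
t: 14.45
tcp_pos: [0.5135, 0.1817, 0.2031]
tool_rot: [0.957, 0.29, 0.002, 0.0]
force: [0.3, -0.3, 0.8]
finger_gap: 0.707
gripper_force: 0.0
```

```bash
python3 -c "
from h import *
go(.511,.182,.141,-56)"
```

```text
t 14.45 tcp [0.5135 0.1817 0.2031] psi -56.34 q6 1.12 F [ 0.3 -0.3  0.8] T [0.01 0.03 0.  ] gap 60.4 gf 0.0
units [-0.07 -0.06  2.07] yaw -0.04
```

drive_tool(
  motion=[
    [[60,-0.05,-0.04,1,0],[60,-0.05,-0.04,1.8,0],[60,-0.05,-0.04,2.05,0],[60,-0.05,-0.04,2.05,0],[30,-0.05,-0.04,2.05,0],[15,-0.05,-0.04,2.05,0],[5,-0.05,-0.04,2.05,0],[5,-0.05,-0.04,2.05,0],[5,-0.05,-0.04,2.05,0]],
  ],
  squeeze=100,
)

```text
t: 15.35
tcp_pos: [0.5106, 0.1827, 0.1411]
tool_rot: [0.957, 0.291, 0.001, -0.0]
force: [-1.1, 4.3, 6.3]
finger_gap: 0.138
gripper_force: 95.8
```

```bash
python3 -c "
from h import *
go(.511,.182,.141,-56)"
```

```text
t 15.35 tcp [0.5106 0.1827 0.1411] psi -56.16 q6 1.12 F [-1.1  4.3  6.3] T [0.71 0.33 0.77] gap 11.8 gf 95.8
units [-0.    0.03  0.  ] yaw -0.02
```

drive_tool(
  motion=[
    [[5,0,0,0,0.3],[5,0,0,0,0.5],[5,0,0,0,0.5]],
  ],
)

```text
t: 15.65
tcp_pos: [0.5106, 0.1826, 0.1412]
tool_rot: [0.966, 0.26, 0.001, 0.001]
force: [-0.9, 4.5, 6.4]
finger_gap: 0.142
gripper_force: 114.4
```

```bash
python3 -c "
from h import *
go(.511,.182,.141,-56)"
```

```text
t 15.65 tcp [0.5106 0.1826 0.1412] psi -59.87 q6 1.18 F [-0.9  4.5  6.4] T [0.82 0.32 1.86] gap 12.1 gf 114.4
units [0.   0.02 0.01] yaw -0.48
```

Torque rises straight away again, so the lid is firmly at the stop. I release and hand in.

drive_tool(
  motion=[
    [[5,0,0,0,0.2],[25,0,0,0,0.2],[45,0,0,0,0.2],[60,0,0,0,0.2],[60,0,0,-0.8,0.2],[60,0,0,-2,0.2],[60,0,0,-3.5,0.2],[60,0,0,-4,0.2],[60,0,0,-4,0.2],[60,0,0,-4,0.2]],
  ],
)

```text
t: 16.65
tcp_pos: [0.5096, 0.1815, 0.2592]
tool_rot: [0.97, 0.242, -0.001, -0.0]
force: [0.1, 0.2, -0.7]
finger_gap: 0.702
gripper_force: 0.0
```

```bash
python3 -c "
from h import *
import cv2
go(.511,.182,.141,-56)
im=manip.snapshot('side')[165:215,219:286,::-1]
cv2.imwrite('pics/i.png',cv2.resize(im,None,fx=10,fy=10,interpolation=cv2.INTER_CUBIC))"
```

```text
t 16.65 tcp [0.5096 0.1815 0.2592] psi -61.96 q6 1.22 F [ 0.1  0.2 -0.7] T [-0.04 -0.04  0.03] gap 60.0 gf 0.0
units [0.05 0.01 3.94] yaw -0.74
```

View pics/i.png

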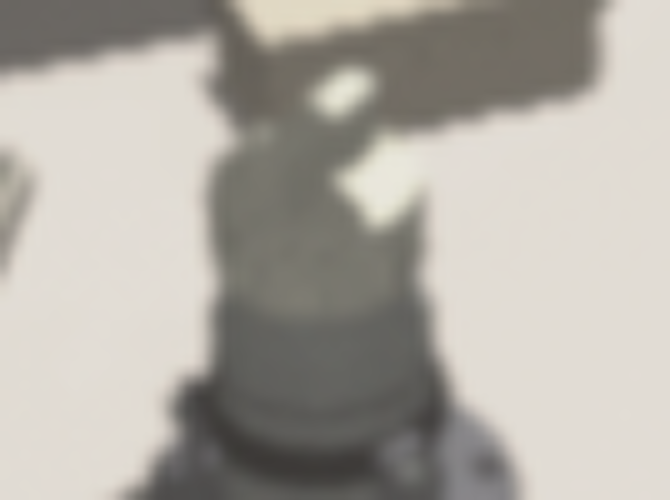

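The lid (crop x about 212 to 420) sits level on the jar just above its shoulder, and the gripper is clear.

```bash
python3 -c "
from station import manip
print(manip.sign_off())"
```

```text
the job is handed in; nothing more can be done
None
```

The white lid is on the steel jar and screwed to the hard stop, which I checked by regripping and turning it again; I let go, backed the gripper clear and handed the job in at about 17 s, but the sign-off returned no verdict.

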